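Make up two forensic teaching kits

ROBOT

A 7-joint arm with a two-finger parallel gripper is mounted at the origin on the work surface. World frame = base frame: x ahead of the robot, y to its left, z up, the work surface at z = 0. Lengths are in m, angles in rad, forces in N, time in s.
With the tool pointing down it reaches from about 0.4 to 0.85 m from the base axis. Payload 4.5 kg.
Tool frame: the origin (TCP) lies at the very end of the fingers, on their centre line; the grasp point (between the pads) lies 19 mm behind it (r.grip_point_offset is the distance from the TCP to the grasp point, in m); z points along the fingers, y is the line along which they close (so a half turn about z gives the same grasp; the last joint's range is limited). The gripper opens to 88 mm and grips with 3 to 60 N. Pads are 18 mm wide; open, the fingers measure 123 mm over their backs; the gripper's body (75 mm by 187 mm) begins 45 mm behind the grasp point.
Start: joints at [-1.193, 0.689, -0.195, 1.565, 0.157, 0.902, -0.215], TCP at [0.211, 0.588, 0.209] pointing down, gripper open.
Joint ranges: [-3.01, 3.01], [-0.46, 2.08], [-1.47, 1.51], [0.13, 2.56], [-1, 4.14], [0.04, 2.09], [-2.66, 2.66]. Speed limits (rad/s): [2.57, 2.57, 3.14, 3.14, 3.14, 3.14, 3.14].

INTERFACE

Orientations are given as a unit quaternion [x, y, z, w].
In Python, from plant import r gives the robot as it stands.
- The arm moves only by the tool carry_out, never from a script. Its argument "rows" is a list of rows, each a list of 3 entries, a list of its own where there are three numbers: the shift along the tool's x, y, z in cm, then the turn, a rotation vector about the tool's x, y, z in degrees, then the closure, from 0 (fully open) to 1 (shut). A call has 1 to 12 rows; each row is the pose to reach, as a shift and turn from the pose commanded when the call began, along the tool's axes at that moment; what a row does not reach only later rows make up. A row lasts 1/10 s, in which the tool goes at most 50 mm and 8.59 degrees, less where a joint would pass 70% of its speed; a pose out of reach is approached as far as the arm can. A call with a gripper value outside its range is refused whole. The fingers move at their own pace and stop on an object; "newtons" is the grip in N (left out, the last holds). Time passes only in rows, so rows that repeat a pose let the fingers close. It gives the time, the measured TCP pose, the force, the opening and the grip force at its end, in the units of the state.
- r.get_state(): the state, without advancing time (a new reading comes with each control period).
- r.snapshot(name): name is "scene" or "side" or "wrist"; returns a dict with "image" (384x512x3 uint8, red, green, blue), "fx", "fy", "cx", "cy" (pixels), "pose" (4x4, takes a point from camera to world coordinates). Camera axes: x right, y up, looking along -z (the intrinsics and any distortion apply to the point x, -y, -z); pixel columns grow to the right and rows downward; lengths in m; the calibration is good to about 2 mm. A picture is of the moment at which its call begins. There is no depth.
- r.finish_job(): hands the job in; it is judged then, once.
The state is a dict: "clock": time; "q": joint angles; "qd": joint speeds; "joint_torque": joint torques, N m; "tool_pos": TCP position; "eef_rot": TCP orientation; "contact_force": force on the tool from outside, world axes, zero at the start; "moment": the same for the moment, N m; "opening": opening from 0.0 (shut) to 1.0 (fully open); "finger_force": force on a finger pad.
Only numpy, scipy, OpenCV 4.12 (cv2) and the standard library are available. Lean on these libraries where they do the work, as an engineer would, in place of code of your own. Each camera call takes 0.05 s, during which the arm holds its last target. There are 200 camera calls.

TASK

Make up the two teaching kits: in the three-compartment tray stand the long bottle-necked cartridge case in the compartment beside the tray's lug, the specimen jar in the middle one and the rectangular plaster cast, tread up, in the one farthest from the lug. In the two-compartment tray put the magnifier in the compartment beside the lug and the short cartridge case in the other. Everything stands upright on the floor of its own compartment, let go and at rest; leave the medium-length straight case and the round plaster cast upright and where they are.

Things in the scene. Friction and masses are not known exactly. Their poses are not given: they have to be found in the camera images.
- tray3: aluminium tray, 94 x 214 mm plus lug, three compartments in a row along its y, each 86 (x) by 66 mm (y) inside; floor and walls 4 mm thick, rims 10 mm above the table; a flat lug with a dark hole (40 wide, 26 long, top 6 mm up) at its +y end. Fixed. Origin: centre of its underside. Compartment centres at x 0, y +70 (beside the lug), 0 and -70 mm (farthest).
- tray2: aluminium tray, 94 x 144 mm plus lug, two compartments in a row along its y, each 86 (x) by 66 mm (y) inside; floor and walls 4 mm thick, rims 10 mm above the table; a flat lug with a dark hole (40 wide, 26 long, top 6 mm up) at its +y end. Fixed. Origin: centre of its underside. Compartment centres at x 0, y +35 (beside the lug) and -35 mm (farthest).
- long_case_mid (a point): long bottle-necked brass cartridge case, empty: 20 mm diameter, narrowing 52 to 60 mm up to a neck of 13 mm, 76 mm tall, about 60 g. Stands upright on the table at the start, loose. Point: on its axis, half-way up; z is its axis, up.
- short_case_mid (a point): short straight brass cartridge case, empty: 18 mm diameter, 36 mm tall, about 25 g. Stands upright on the table at the start, loose. Point: on its axis, half-way up; z is its axis, up.
- medium_case_mid (a point): medium-length straight brass cartridge case without a neck, not part of any kit: 20 mm diameter, 58 mm tall, about 45 g. Stands upright on the table at the start, loose. Point: on its axis, half-way up; z is its axis, up.
- jar_mid (a point): white plastic specimen jar with a grey lid and a paper label: 36 mm diameter, 50 mm tall, about 60 g. Stands upright on the table at the start, loose. Point: on its axis, half-way up; z is its axis, up.
- cast_mid (a point): small rectangular block of off-white plaster, a cast of a tyre tread: 50 mm (its x) by 40 mm (its y), 32 mm high with the 4 mm chevron ribs on top; sides plain up to 28 mm; about 80 g. Lies tread up at the start, loose. Point: its centre, half-way up; z up.
- loupe_mid (a point): black cylindrical stand magnifier with grey rings and a glass lens on top: 40 mm diameter, 38 mm tall, about 60 g. Stands upright on the table at the start, loose. Point: on its axis, half-way up; z is its axis, up.
- disc_mid (a point): round off-white plaster cast with rings on top, not part of any kit: 62 mm diameter, 20 mm high, about 75 g. Lies ringed side up. Point: its centre, half-way up; z up.
Things that resemble listed ones, but are neither listed nor needed, are in the scene too. What is shaped like the tray2 but red or turquoise is not meant.

How it is judged:
By the outcome, as a careful person would: the job done as asked, in the order asked, and still so for the second after the job is handed in, with the robot touching nothing.
It also fails if it takes over 122 s, if anything falls off the work surface, if the arm or the gripper's body presses on something with over 40 N, if the wrist force passes 120 N, or if a joint passes its speed limit or range.

## Working session

There is one attempt and no reset: what is moved stays moved. The work goes in short steps, Python scripts to look and compute and a tool call to move; the robot and the scene stay as the last step left them, time stands still between calls to the robot, and variables do not carry over. Pictures are saved under pics/ and viewed, at most 14 in all, crops included, and the job is handed in when it is done.

Besides the shell and the picture viewer there is one more tool, called after "Emit:" by a JSON object that holds its "method" and its "body", one argument or row to a line. carry_out: Moves the arm, as the interface text tells. Its arguments: {"type":"object","properties":{"rows":{"type":"array"},"newtons":{"type":"number"}},"required":["rows"]}

```bash
ls; mkdir -p pics; cat > h.py <<'E'
import numpy as np, cv2
from plant import r
def snap(n,f=None):
    s=r.snapshot(n)
    if f: cv2.imwrite('pics/'+f, s['image'][:,:,::-1])
    return s
def ray(s,u,v):
    P=np.array(s['pose']); d=np.array([(u-s['cx'])/s['fx'],-(v-s['cy'])/s['fy'],-1.])
    return P[:3,3],P[:3,:3]@d
def pt(s,u,v,z):
    o,d=ray(s,u,v); return o+d*(z-o[2])/d[2]
def px(s,p):
    P=np.array(s['pose']); c=P[:3,:3].T@(np.array(p)-P[:3,3])
    return s['cx']+s['fx']*c[0]/-c[2], s['cy']-s['fy']*c[1]/-c[2]
E
python3 - <<'E'
from h import *
for n in ("scene","side","wrist"):
    s=snap(n,n+'0.png'); print(n,[k for k in s if k!='image'],s['fx'],s['cx'],np.round(s['pose'],3).tolist())
print(r.get_state(),r.grip_point_offset)
a=[cv2.imread('pics/%s0.png'%n) for n in("scene","side")]
E
```

```text
pics
scene ['fx', 'fy', 'cx', 'cy', 'pose'] 479.2393330227556 255.4898273335297 [[0.269, -0.6, 0.753, 1.306], [0.963, 0.168, -0.21, -0.224], [-0.0, 0.782, 0.623, 0.708], [0.0, 0.0, 0.0, 1.0]]
side ['fx', 'fy', 'cx', 'cy', 'pose'] 490.16616253684475 259.81226954756227 [[0.893, 0.32, -0.318, 0.03], [-0.451, 0.632, -0.63, -0.944], [-0.001, 0.706, 0.708, 1.089], [0.0, 0.0, 0.0, 1.0]]
wrist ['fx', 'fy', 'cx', 'cy', 'pose'] 301.5642165460119 251.8777950709969 [[0.338, -0.908, -0.249, 0.146], [0.941, 0.326, 0.09, 0.611], [-0.001, -0.265, 0.964, 0.383], [0.0, 0.0, 0.0, 1.0]]
{'clock': 0.15, 'q': array([-1.1932201 ,  0.68977092, -0.19455583,  1.56607237,  0.15730219,
        0.90251511, -0.21508389]), 'qd': array([-0.0007475 , -0.0027881 ,  0.00037076, -0.00222574, -0.00052947,
       -0.00054688, -0.00024945]), 'joint_torque': array([-1.48791496e-03, -5.27868533e+01, -1.26855679e+00, -1.53587025e+01,
       -5.25080098e-02,  3.86821208e-03,  1.10768453e-04]), 'tool_pos': array([0.2105031 , 0.58794099, 0.20841649]), 'eef_rot': array([ 1.70993274e-01,  9.85271956e-01, -6.83187484e-04, -7.38209846e-05]), 'contact_force': array([ 0.32793482,  0.18684016, -0.75555479]), 'moment': array([ 0.05382804,  0.0154745 , -0.07143089]), 'finger_force': 0.0, 'opening': 0.9956300516795823} 0.0187
```

View pics/scene0.png

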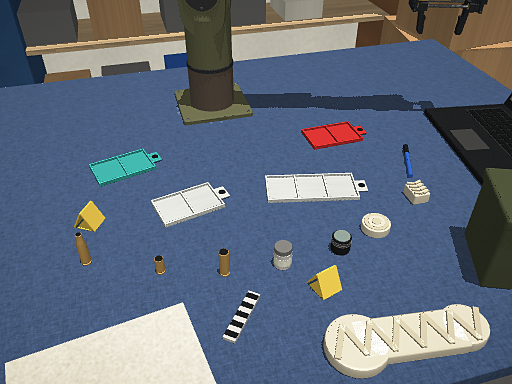

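View pics/side0.png

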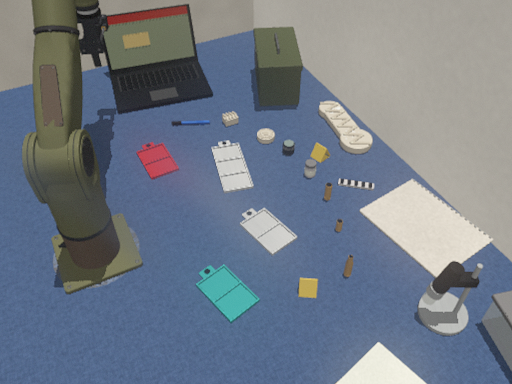

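Both views agree. In the scene view, with the candidates for each item:
- **Cases:** long bottle-necked (83,249), medium (224,262, to stay) and short (159,265).
- **Jar and magnifier:** jar (283,255) and loupe (342,242).
- **Casts:** rectangular (417,192), the disc (375,224, to stay) and the big footprint cast (410,340, not wanted).
- **Trays:** tray3 is aluminium at (313,187) and tray2 is aluminium at (190,203). The red (335,134) and turquoise (125,167) ones are decoys.

```bash
cat > m.py <<'E'
from h import *
S=snap('scene'); D=snap('side')
def masks(s):
    h=cv2.cvtColor(s['image'],cv2.COLOR_RGB2HSV)
    b=cv2.inRange(h,(95,60,0),(125,255,255))
    return cv2.bitwise_not(b),h
for s,name,(a,b) in ((S,'scene',((313,187),(190,203))),(D,'side',((232,168),(270,230)))):
    m,h=masks(s)
    w=cv2.inRange(h,(0,0,120),(180,70,255))
    w=cv2.morphologyEx(w,cv2.MORPH_CLOSE,np.ones((3,3)))
    n,l,st,c=cv2.connectedComponentsWithStats(w)
    for tag,p in (('t3',a),('t2',b)):
        win=l[p[1]-5:p[1]+6,p[0]-5:p[0]+6].ravel(); k=np.bincount(win[win>0]).argmax()
        cs,_=cv2.findContours((l==k).astype('uint8'),0,2)
        P=np.array([pt(s,*q,0.008)[:2] for q in max(cs,key=len)[:,0]])
        # body: minAreaRect without the lug by trimming to widths; lug included rect
        R=cv2.minAreaRect((P*1000).astype('float32'))
        print(name,tag,st[k],np.round(R[0]),np.round(R[1]),round(R[2],1))
obj={'long':((83,249),(348,267)),'short':((159,265),(339,226)),'med':((224,262),(328,192)),'jar':((283,255),(310,169)),'loupe':((342,242),(288,148)),'cast':((417,192),(230,118)),'disc':((375,224),(266,136))}
hh={'long':.038,'short':.018,'med':.029,'jar':.025,'loupe':.019,'cast':.016,'disc':.01}
for o,ps in obj.items():
    out=[]
    for s,p in zip((S,D),ps):
        m,h=masks(s)
        sat=cv2.inRange(h,(95,90,0),(125,255,255))
        m=cv2.bitwise_not(sat)
        n,l,st,c=cv2.connectedComponentsWithStats(m)
        win=l[p[1]-4:p[1]+5,p[0]-4:p[0]+5].ravel(); k=np.bincount(win[win>0]).argmax() if win.any() else 0
        x,y,w,hh_,A=st[k]; out.append((st[k].tolist(),np.round(pt(s,x+w/2-.5,y+hh_/2-.5,hh[o])[:2]*1000).tolist()))
    print(o,out)
a=S['image'][170:290,60:440][:,:,::-1]; cv2.imwrite('pics/crop.png',cv2.resize(a,None,fx=2.1,fy=2.1,interpolation=2))
E
python3 m.py
```

```text
scene t3 [ 265  172  103   31 2601] [480. 156.] [240. 107.] 77.6
scene t2 [ 151  182   79   46 2016] [ 456. -137.] [106. 172.] 13.1
side t3 [ 160  140   94   68 2413] [385. 147.] [310. 285.] 73.9
side t2 [ 238  207   60   49 1608] [ 451. -135.] [103. 186.] 13.3
long [([74, 232, 18, 34, 335], [577.0, -372.0]), ([343, 254, 12, 24, 193], [576.0, -374.0])]
short [([154, 255, 12, 20, 172], [640.0, -232.0]), ([335, 218, 9, 14, 107], [643.0, -232.0])]
med [([218, 248, 12, 29, 283], [677.0, -113.0]), ([322, 181, 12, 21, 154], [679.0, -112.0])]
jar [([273, 240, 20, 31, 515], [687.0, 3.0]), ([0, 0, 512, 336, 94589], [533.0, 83.0])]
loupe [([330, 230, 22, 25, 448], [678.0, 130.0]), ([282, 139, 14, 17, 196], [679.0, 130.0])]
cast [([403, 179, 28, 26, 488], [569.0, 368.0]), ([221, 110, 18, 17, 225], [570.0, 368.0])]
disc [([360, 213, 31, 26, 633], [644.0, 227.0]), ([256, 128, 20, 17, 272], [642.0, 226.0])]
```

View pics/crop.png

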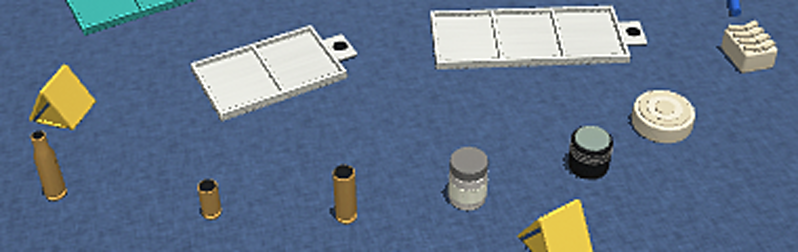

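The crop confirms the choices: the bottle-neck case is the leftmost one, the plain taller case is the medium one, and the small one is short. The jar, the loupe and the ribbed block are also clear. The two aluminium trays have their lugs to the right (+y).

Now a move helper, then out over the trays for a close look.

```bash
cat >> h.py <<'E'
from scipy.spatial.transform import Rotation as Ro
def go(x,y,z,yaw,st=None):
    """shift(cm), turn(deg) from the current pose to TCP (mm) with tool y at yaw deg, tool down"""
    st=st or r.get_state(); R0=Ro.from_quat(st['eef_rot'])
    c,s=np.cos(np.radians(yaw)),np.sin(np.radians(yaw))
    R1=Ro.from_matrix(np.array([[-s,c,0],[c,s,0],[0,0,-1]],float).T.T if 0 else np.column_stack([[s,-c,0],[c,s,0],[0,0,-1]]))
    d=R0.inv().apply(np.array([x,y,z])/1000-st['tool_pos'])*100
    print('shift',np.round(d,2).tolist(),'turn',np.round((R0.inv()*R1).as_rotvec(degrees=True),1).tolist())
E
python3 - <<'E'
from h import *
st=r.get_state();R=Ro.from_quat(st['eef_rot']).as_matrix();print(R.round(2))
go(400,200,300,-12.4)
go(480,0,300,0)
E
```

```text
[[-0.94  0.34 -0.  ]
 [ 0.34  0.94 -0.  ]
 [-0.   -0.   -1.  ]]Traceback (most recent call last):
  File "<stdin>", line 3, in <module>
  File "h.py", line 20, in go
    R1=Ro.from_matrix(np.array([[-s,c,0],[c,s,0],[0,0,-1]],float).T.T if 0 else np.column_stack([[s,-c,0],[c,s,0],[0,0,-1]]))
  File "scipy/spatial/transform/_rotation.pyx", line 1143, in scipy.spatial.transform._rotation.Rotation.from_matrix
ValueError: Non-positive determinant (left-handed or null coordinate frame) in rotation matrix 0: [[-0.21473533  0.97667228  0.        ]
 [-0.97667228 -0.21473533  0.        ]
 [ 0.          0.         -1.        ]].
```

```bash
sed -i 's/^    R1=.*/    R1=Ro.from_matrix(np.column_stack([[-s,c,0],[c,s,0],[0,0,-1]]))/' h.py
python3 - <<'E'
from h import *
go(440,200,330,25)
go(440,0,330,0)
E
```

```text
shift [-34.68, -28.82, -12.11] turn [-0.0, 0.0, 45.3]
shift [-41.42, -47.65, -12.09] turn [-0.0, 0.0, 70.3]
```

Emit:
{"method": "carry_out", "body": {
  "rows": [
    [[-17.3,-14.4,-12],[0,0,22],0],
    [[-17.3,-14.4,-12],[0,0,22],0],
    [[-17.3,-14.4,-12],[0,0,22],0],
    [[-17.3,-14.4,-12],[0,0,22],0],
    [[-34.7,-28.8,-12],[0,0,45],0],
    [[-34.7,-28.8,-12],[0,0,45],0],
    [[-34.7,-28.8,-12],[0,0,45],0],
    [[-34.7,-28.8,-12],[0,0,45],0],
    [[-41.4,-47.6,-12],[0,0,70],0],
    [[-41.4,-47.6,-12],[0,0,70],0],
    [[-41.4,-47.6,-12],[0,0,70],0],
    [[-41.4,-47.6,-12],[0,0,70],0]
  ]
}}

```text
clock: 1.45
tool_pos: [0.4303, 0.0654, 0.3274]
eef_rot: [0.706, 0.708, 0.0, 0.0]
contact_force: [1.1, -0.5, 0.4]
opening: 1.0
finger_force: 0.0
```

```bash
python3 - <<'E'
from h import *
s=snap('wrist','w1.png'); print(np.round(s['pose'],3).tolist())
go(440,0,330,0)
E
```

```text
[[1.0, -0.001, -0.001, 0.43], [0.001, 0.965, 0.264, 0.134], [0.0, -0.264, 0.965, 0.503], [0.0, 0.0, 0.0, 1.0]]
shift [-5.51, 0.93, -0.17] turn [0.1, 0.3, -0.5]
```

View pics/w1.png

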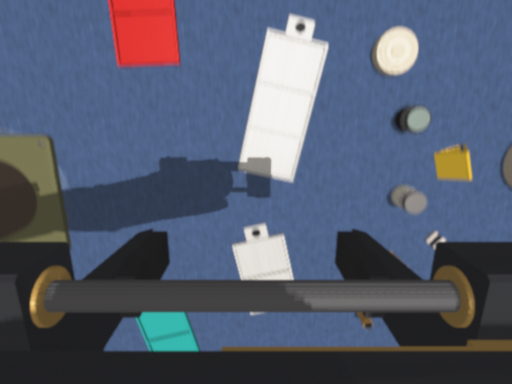

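The wrist view shows tray3 with corners at about (270,28), (329,42), (293,182) and (241,166), and its lug at (301,27). Tray2's top corners are at about (233,245) and (285,235), with its lug at (256,232).

```bash
python3 - <<'E'
from h import *
s=snap('wrist')
P=np.array([pt(s,*q,.01)[:2]*1000 for q in ((270,28),(329,42),(293,182),(241,166))]);print(P.round(),P.mean(0).round(), np.linalg.norm(P-np.roll(P,1,0),axis=1).round())
v=(P[0]+P[1]-P[2]-P[3]);print('t3 yaw',np.degrees(np.arctan2(-v[0],v[1])))
Q=np.array([pt(s,*q,.01)[:2]*1000 for q in ((233,245),(285,235))]);print(Q.round());e=Q[1]-Q[0];a=np.arctan2(e[1],e[0]);print('t2 yaw',np.degrees(a),Q.mean(0)-72*np.array([-np.sin(a),np.cos(a)]))
S=snap('scene')
for c,yaw,L in(((477,143),-12.4,107),((458,-149),13.1,72)):
    t=np.radians(yaw);R=np.array([[np.cos(t),-np.sin(t)],[np.sin(t),np.cos(t)]])
    print([np.round(px(S,[*(np.array(c)+R@np.array(k))/1000,.01])).tolist() for k in((-47,-L),(47,-L),(47,L),(-47,L))])
go(577,-373,120,-20); go(577,-373,30,-20)
E
```

```text
[[460. 242.]
 [548. 223.]
 [500.  10.]
 [413.  38.]] [480. 128.] [209.  90. 218.  91.]
t3 yaw -12.758926023169593
[[ 396. -104.]
 [ 488.  -86.]]
t2 yaw 11.160894850991195 [ 456.11127747 -165.2448881 ]
[[264.0, 176.0], [267.0, 200.0], [360.0, 197.0], [351.0, 173.0]]
[[150.0, 200.0], [164.0, 225.0], [225.0, 204.0], [208.0, 182.0]]
shift [-43.63, 14.73, 20.79] turn [0.0, 0.0, 19.9]
shift [-43.63, 14.72, 29.79] turn [0.0, 0.0, 19.9]
```

Emit:
{"method": "carry_out", "body": {
  "rows": [
    [[-43.6,14.7,18],[0,0,20],0.4],
    [[-43.6,14.7,18],[0,0,20],0.4],
    [[-43.6,14.7,18],[0,0,20],0.4],
    [[-43.6,14.7,18],[0,0,20],0.4],
    [[-43.6,14.7,18],[0,0,20],0.4],
    [[-43.6,14.7,18],[0,0,20],0.4],
    [[-43.6,14.7,18],[0,0,20],0.4],
    [[-43.6,14.7,18],[0,0,20],0.4],
    [[-43.6,14.7,18],[0,0,20],0.4],
    [[-43.6,14.7,18],[0,0,20],0.4],
    [[-43.6,14.7,18],[0,0,20],0.4],
    [[-43.6,14.7,18],[0,0,20],0.4]
  ]
}}

```text
clock: 2.8
tool_pos: [0.5802, -0.3663, 0.1458]
eef_rot: [0.817, 0.576, 0.0, -0.001]
contact_force: [-0.7, 0.8, 0.1]
opening: 0.601
finger_force: 0.0
```

```bash
python3 - <<'E'
from h import *
s=snap('wrist','w2.png');print(r.get_state()['tool_pos']); print([np.round(px(s,[.577,-.373,z])) for z in(0,.076)])
go(577,-373,20,-20)
E
```

```text
[ 0.58074959 -0.36516957  0.14667653]
[array([252., 185.]), array([252., 206.])]
shift [-0.9, -0.08, 12.67] turn [-0.0, -0.1, 0.4]
```

View pics/w2.png

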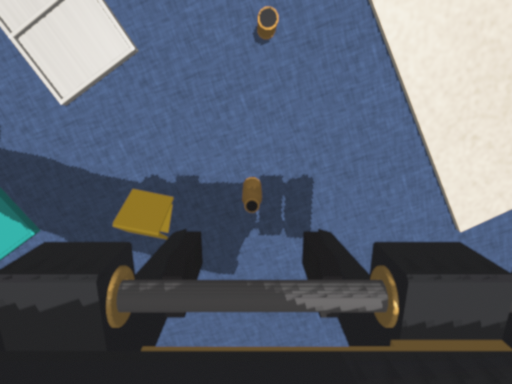

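The case shows base at about (252,185) and neck at (252,206), exactly as predicted, and the tent at (145,213) is clear of the left finger. I'll go down, grip and lift.

Emit:
{"method": "carry_out", "body": {
  "rows": [
    [[-0.9,-0.1,4],[0,0,0],0.4],
    [[-0.9,-0.1,8],[0,0,0],0.4],
    [[-0.9,-0.1,11],[0,0,0],0.4],
    [[-0.9,-0.1,12.7],[0,0,0],0.4],
    [[-0.9,-0.1,12.7],[0,0,0],0.4],
    [[-0.9,-0.1,12.7],[0,0,0],1],
    [[-0.9,-0.1,12.7],[0,0,0],1],
    [[-0.9,-0.1,12.7],[0,0,0],1],
    [[-0.9,-0.1,12.7],[0,0,0],1],
    [[-0.9,-0.1,12.7],[0,0,0],1],
    [[-0.9,-0.1,12.7],[0,0,0],1],
    [[-0.9,-0.1,12.7],[0,0,0],1]
  ],
  "newtons": 15
}}

```text
clock: 4.05
tool_pos: [0.5763, -0.3765, 0.021]
eef_rot: [0.818, 0.576, 0.0, 0.001]
contact_force: [-0.2, 0.6, 5.8]
opening: 0.195
finger_force: 15.0
```

```bash
python3 - <<'E'
from h import *
go(577,-373,140,-20);go(480,0,140,-12);go(492,212,120,-12.4)
E
```

```text
shift [0.35, -0.03, -11.9] turn [0.1, 0.0, 0.3]
shift [32.19, -21.74, -11.94] turn [0.1, 0.0, -7.7]
shift [52.56, -27.76, -9.95] turn [0.1, 0.0, -7.3]
```

Emit:
{"method": "carry_out", "body": {
  "rows": [
    [[0,0,-3],[0,0,0],1],
    [[0,0,-7],[0,0,0],1],
    [[0,0,-12],[0,0,0],1],
    [[4,-2.5,-12],[0,0,-3],1],
    [[8,-5,-12],[0,0,-7],1],
    [[12,-8,-12],[0,0,-7],1],
    [[16,-11,-12],[0,0,-7],1],
    [[20,-14,-12],[0,0,-7],1],
    [[24,-16,-12],[0,0,-7],1],
    [[28,-19,-12],[0,0,-7],1],
    [[32,-21,-12],[0,0,-7],1],
    [[36,-22,-12],[0,0,-7],1]
  ]
}}

```text
clock: 5.25
tool_pos: [0.4876, 0.039, 0.14]
eef_rot: [0.781, 0.625, -0.001, -0.001]
contact_force: [1.4, -1.0, -1.1]
opening: 0.191
finger_force: 15.0
```

```bash
python3 - <<'E'
from h import *
s=snap('wrist','w3.png');print(r.get_state())
go(492,212,120,-12.4);go(492,212,25,-12.4)
E
```

```text
{'clock': 5.3, 'q': array([-0.32525823,  0.64469713,  0.22125421,  2.04288132, -0.30167843,
        0.48509265, -0.08826442]), 'qd': array([ 0.07104857,  0.00573161, -0.03831708, -0.02116665,  0.01949613,
       -0.0158083 ,  0.12782754]), 'joint_torque': array([ 1.20170072e+01, -4.63987684e+01,  1.23534885e+01, -5.88485330e+00,
        1.10463079e+00, -3.45772365e-02, -1.44292661e-01]), 'tool_pos': array([0.48935947, 0.04855456, 0.13964049]), 'eef_rot': array([ 0.7771852 ,  0.62926291,  0.00151546, -0.00301036]), 'contact_force': array([ 1.57369754,  5.90157865, -0.4201691 ]), 'moment': array([ 0.40569017,  0.07048814, -0.03588062]), 'finger_force': 14.998523632530123, 'opening': 0.18712226950812474}
shift [16.03, -3.14, 2.07] turn [-0.2, -0.4, 0.4]
shift [15.97, -3.11, 11.57] turn [-0.2, -0.4, 0.4]
```

View pics/w3.png

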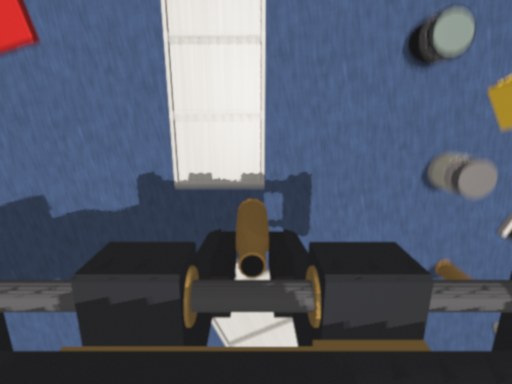

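The case is held, base at about (252,203) and mouth at (252,265), with tray3 ahead. I'll check its tilt in the grip before placing it.

```bash
python3 - <<'E'
from h import *
s=snap('wrist','w3b.png');st=r.get_state();R=Ro.from_quat(st['eef_rot']);print(st['opening'],st['tool_pos'],st['contact_force'])
# upright case: base 20 mm beyond TCP, mouth 56 mm behind, offset dx along tool x
for dx in(0,.004):
  print([np.round(px(s,st['tool_pos']+R.apply([dx,0,z])),1) for z in(.02,-.056)])
h=cv2.cvtColor(s['image'],cv2.COLOR_RGB2HSV);m=cv2.inRange(h,(8,120,40),(25,255,255));m[:150]=0;m[:,:215]=0;m[:,290:]=0
ys,xs=np.nonzero(m[:275]);print(ys.min(),ys.max(),xs.min(),xs.max())
d=cv2.inRange(h,(0,0,0),(180,255,45))
go(492,212,120,-12.4);go(492,212,25,-12.4)
E
```

```text
0.19076902104416152 [0.48978314 0.04478756 0.13970453] [ 0.23849699 -0.17874674 -0.61612038]
[array([254.3, 221.8]), array([255.4, 280.8])]
[array([254.3, 216.3]), array([255.4, 272.7])]
195 272 236 268
shift [16.39, -3.27, 2.04] turn [-0.1, -0.2, 0.4]
shift [16.35, -3.25, 11.54] turn [-0.1, -0.2, 0.4]
```

Emit:
{"method": "carry_out", "body": {
  "rows": [
    [[5,-1,1],[0,0,0],1],
    [[10,-2,2],[0,0,0],1],
    [[14,-2.9,2],[0,0,0],1],
    [[15.8,-3.2,2],[0,0,0],1],
    [[15.8,-3.2,2],[0,0,0],1],
    [[15.8,-3.2,2],[0,0,0],1],
    [[15.8,-3.2,5],[0,0,0],1],
    [[15.8,-3.2,8],[0,0,0],1],
    [[15.8,-3.2,10],[0,0,0],1],
    [[15.8,-3.2,11],[0,0,0],1],
    [[15.8,-3.2,11.4],[0,0,0],1],
    [[15.8,-3.2,11.4],[0,0,0],1]
  ]
}}

```text
clock: 6.55
tool_pos: [0.4938, 0.197, 0.0264]
eef_rot: [0.781, 0.624, -0.0, 0.0]
contact_force: [0.1, -0.9, -0.2]
opening: 0.194
finger_force: 15.0
```

```bash
python3 - <<'E'
from h import *
s=snap('wrist','w4.png');
go(491,208,25,-12.4)
E
```

```text
shift [0.95, -0.53, 0.19] turn [0.1, -0.0, -0.4]
```

View pics/w4.png

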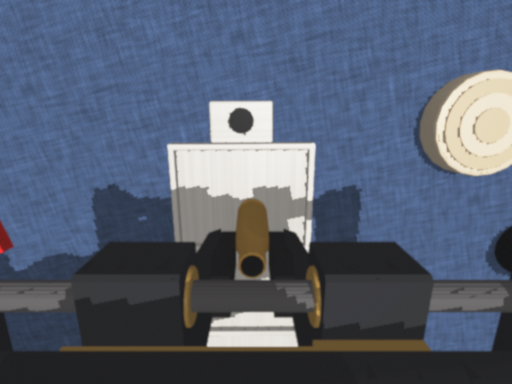

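The case sits over the lug compartment: lug (241,121), end wall at v≈148, case base at about (252,205).

```bash
python3 - <<'E'
from h import *
s=snap('wrist');st=r.get_state();print(st['tool_pos'])
for q in((252,208),(241,146),(170,146),(314,146)): print(q,pt(s,*q,.006).round(3))
c=np.array([.477,.144]);y=np.array([.215,.977]);print('end wall mid expected',c+.107*y,'comp',c+.07*y)
go(492,205,25,-12.4)
E
```

```text
[0.49416688 0.19787279 0.02707067]
(252, 208) [0.495 0.203 0.006]
(241, 146) [0.497 0.246 0.006]
(170, 146) [0.453 0.256 0.006]
(314, 146) [0.543 0.235 0.006]
end wall mid expected [0.500005 0.248539] comp [0.49205 0.21239]
shift [0.65, -0.37, 0.21] turn [0.1, -0.0, -0.3]
```

Emit:
{"method": "carry_out", "body": {
  "rows": [
    [[0.8,-0.4,0],[0,0,0],1],
    [[0.8,-0.4,0],[0,0,0],1],
    [[0.8,-0.4,0.15],[0,0,0],1],
    [[0.8,-0.4,0.15],[0,0,0],1],
    [[0.8,-0.4,0.15],[0,0,0],0.4],
    [[0.8,-0.4,0.15],[0,0,0],0.4],
    [[0.8,-0.4,0.15],[0,0,0],0.4],
    [[0.8,-0.4,0.15],[0,0,0],0.4],
    [[0.8,-0.4,-4],[0,0,0],0.4],
    [[0.8,-0.4,-8],[0,0,0],0.4],
    [[0.8,-0.4,-12],[0,0,0],0.4],
    [[0.8,-0.4,-12],[0,0,0],0.4]
  ]
}}

```text
clock: 7.85
tool_pos: [0.4946, 0.2077, 0.1507]
eef_rot: [0.781, 0.624, 0.004, 0.001]
contact_force: [0.5, -0.3, -0.6]
opening: 0.599
finger_force: 0.0
```

```bash
python3 - <<'E'
from h import *
D=snap('side');S=snap('scene');print(r.get_state()['tool_pos'])
a=D['image'][90:290,150:390];b=S['image'][110:300,60:440]
i=np.vstack([cv2.resize(a,(600,300))[:, :],cv2.resize(b,(600,300))]);cv2.imwrite('pics/c2.png',i[:,:,::-1])
w=snap('wrist')
go(687,3,100,0)
E
```

```text
[0.49158079 0.20716031 0.14687223]
shift [-15.58, 23.63, 4.57] turn [-0.0, 0.0, -12.7]
```

View pics/c2.png

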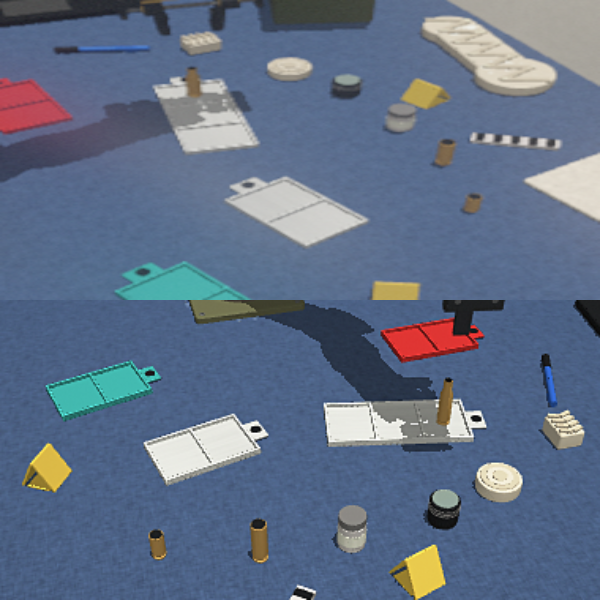

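The long case stands in tray3's lug compartment. Next is the jar.

Emit:
{"method": "carry_out", "body": {
  "rows": [
    [[-5,8,0],[0,0,-6],0.2],
    [[-10,15,1],[0,0,-12],0.2],
    [[-15.6,23.6,2],[0,0,-12.7],0.2],
    [[-15.6,23.6,3],[0,0,-12.7],0.2],
    [[-15.6,23.6,4.6],[0,0,-12.7],0.2],
    [[-15.6,23.6,4.6],[0,0,-12.7],0.2],
    [[-15.6,23.6,4.6],[0,0,-12.7],0.2],
    [[-15.6,23.6,4.6],[0,0,-12.7],0.2],
    [[-15.6,23.6,4.6],[0,0,-12.7],0.2],
    [[-15.6,23.6,4.6],[0,0,-12.7],0.2]
  ]
}}

```text
clock: 9.0
tool_pos: [0.6865, 0.0051, 0.1002]
eef_rot: [0.706, 0.708, 0.0, -0.001]
contact_force: [0.1, -0.1, 0.5]
opening: 0.799
finger_force: 0.0
```

```bash
python3 - <<'E'
from h import *
s=snap('wrist','w5.png');st=r.get_state();print(st['tool_pos'],[np.round(px(s,[.687,.003,z])) for z in(0,.05)])
S=snap('scene');D=snap('side');print(pt(S,313,290,0).round(3),pt(S,325,298,0).round(3))
go(687,3,15,0)
E
```

```text
[0.686719   0.00482558 0.10044753] [array([253., 191.]), array([253., 207.])]
[0.766 0.039 0.   ] [0.79  0.053 0.   ]
shift [-0.12, -0.01, 8.57] turn [0.0, -0.0, 0.1]
```

View pics/w5.png

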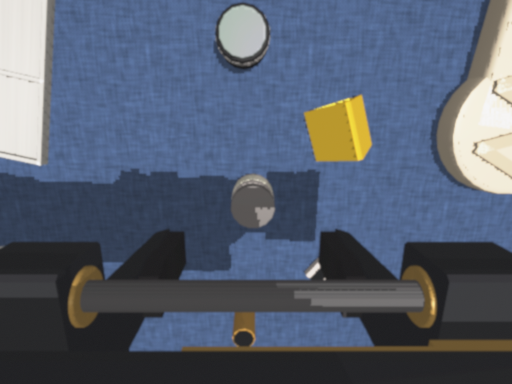

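The jar's lid centre is at (253,206), as predicted, and the tent at (340,130) is clear of the fingers.

Emit:
{"method": "carry_out", "body": {
  "rows": [
    [[-0.1,0,4],[0,0,0],0.2],
    [[-0.1,0,7.5],[0,0,0],0.2],
    [[-0.1,0,8.6],[0,0,0],0.2],
    [[-0.1,0,8.6],[0,0,0],0.2],
    [[-0.1,0,8.6],[0,0,0],1],
    [[-0.1,0,8.6],[0,0,0],1],
    [[-0.1,0,8.6],[0,0,0],1],
    [[-0.1,0,8.6],[0,0,0],1],
    [[-0.1,0,8.6],[0,0,0],1],
    [[-0.1,0,8.6],[0,0,0],1],
    [[-0.1,0,8.6],[0,0,0],1],
    [[-0.1,0,8.6],[0,0,0],1]
  ]
}}

```text
clock: 10.35
tool_pos: [0.6876, 0.0018, 0.0148]
eef_rot: [0.707, 0.707, 0.0, 0.0]
contact_force: [-1.7, 0.0, 5.1]
opening: 0.389
finger_force: 15.0
```

```bash
python3 - <<'E'
from h import *
st=r.get_state();print(st['tool_pos'],st['opening'],st['finger_force'],st['contact_force'])
go(477,144,150,-12.4)
E
```

```text
[0.6875884  0.00181665 0.01484433] 0.3886153967061774 15.012166947126389 [-1.71326629  0.01407045  5.05932513]
shift [14.22, -21.05, -13.53] turn [0.0, -0.0, 12.4]
```

Emit:
{"method": "carry_out", "body": {
  "rows": [
    [[0,0,-4],[0,0,0],1],
    [[0,0,-9],[0,0,0],1],
    [[2,-3,-12],[0,0,4],1],
    [[5,-7,-12],[0,0,9],1],
    [[7.5,-11,-12],[0,0,12.4],1],
    [[10,-15,-12],[0,0,12.4],1],
    [[12.5,-18,-12],[0,0,12.4],1],
    [[14.2,-21,-12],[0,0,12.4],1],
    [[14.2,-21,-12],[0,0,12.4],1],
    [[14.2,-21,-12],[0,0,12.4],1],
    [[14.2,-21,-12],[0,0,12.4],1],
    [[14.2,-21,-12],[0,0,12.4],1]
  ]
}}

```text
clock: 11.55
tool_pos: [0.4785, 0.1429, 0.1342]
eef_rot: [0.78, 0.626, 0.0, 0.001]
contact_force: [0.8, -0.3, -0.5]
opening: 0.392
finger_force: 15.0
```

```bash
python3 - <<'E'
from h import *
st=r.get_state();print(st['tool_pos'],st['opening'],st['finger_force'],st['contact_force'])
go(477,144,19,-12.4)
E
```

```text
[0.47854533 0.14285335 0.13420314] 0.3919725996881698 14.998951703310013 [ 0.80510423 -0.26739497 -0.50890663]
shift [0.08, -0.19, 11.52] turn [0.1, 0.0, -0.1]
```

Emit:
{"method": "carry_out", "body": {
  "rows": [
    [[0,-0.2,4],[0,0,0],1],
    [[0,-0.2,8],[0,0,0],1],
    [[0,-0.2,10.5],[0,0,0],1],
    [[0,-0.2,11.3],[0,0,0],1],
    [[0,-0.2,11.5],[0,0,0],1],
    [[0,-0.2,11.5],[0,0,0],1],
    [[0,-0.2,11.5],[0,0,0],0.3],
    [[0,-0.2,11.5],[0,0,0],0.2],
    [[0,-0.2,11.5],[0,0,0],0.2],
    [[0,-0.2,8],[0,0,0],0.2],
    [[0,-0.2,4],[0,0,0],0.2],
    [[0,-0.2,-1],[0,0,0],0.2]
  ]
}}

```text
clock: 12.75
tool_pos: [0.4742, 0.1441, 0.145]
eef_rot: [0.779, 0.627, -0.001, -0.001]
contact_force: [0.6, -0.1, -0.1]
opening: 0.799
finger_force: 0.0
```

```bash
python3 - <<'E'
from h import *
st=r.get_state();print(st['tool_pos'],st['opening'])
S=snap('scene');h=cv2.cvtColor(S['image'],cv2.COLOR_RGB2HSV)
# cast orientation: top contour
m=cv2.bitwise_not(cv2.inRange(h,(95,90,0),(125,255,255)))
n,l,t,c=cv2.connectedComponentsWithStats(m);k=l[192,417]
a=S['image'][150:230,380:460];b=S['image'][150:230,260:380]
i=np.hstack([cv2.resize(a,None,fx=3.9,fy=3.9,interpolation=2),cv2.resize(b,None,fx=3.9,fy=3.9,interpolation=2)]);cv2.imwrite('pics/c3.png',i[:,:,::-1])
go(569,368,110,32)
E
```

```text
[0.47422675 0.14407308 0.1450354 ] 0.7989672052342265
shift [23.72, 3.97, 4.38] turn [0.6, -0.1, -44.5]
```

View pics/c3.png

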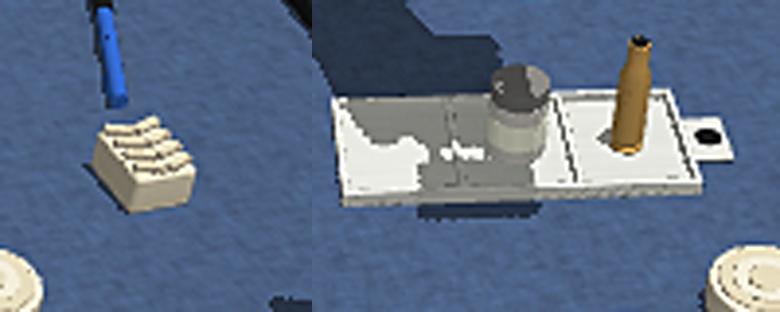

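The jar stands in the middle compartment and the long case is still upright. The cast lies ribs up and turned, so I'll look at it from above.

Emit:
{"method": "carry_out", "body": {
  "rows": [
    [[5,0.8,0],[0,0,-8],0],
    [[10,1.6,0],[0,0,-16],0],
    [[15,2.4,0],[0,0,-24],0],
    [[19,3,0],[0,0,-32],0],
    [[22,4,0],[0,0,-40],0],
    [[22,4,0],[0,0,-44],0],
    [[22,4,0],[0,0,-44],0],
    [[22,4,0],[0,0,-44],0],
    [[22,4,0],[0,0,-44],0]
  ]
}}

```text
clock: 13.7
tool_pos: [0.5615, 0.3494, 0.1444]
eef_rot: [0.489, 0.872, -0.0, 0.0]
contact_force: [0.8, 0.8, 0.3]
opening: 0.997
finger_force: 0.0
```

```bash
python3 - <<'E'
from h import *
s=snap('wrist','w6.png');st=r.get_state();print(st['tool_pos'])
h=cv2.cvtColor(s['image'],cv2.COLOR_RGB2HSV)
m=cv2.bitwise_not(cv2.inRange(h,(95,80,0),(130,255,255)));m=cv2.bitwise_and(m,cv2.inRange(h,(5,0,60),(40,255,255)))
u,v=map(int,px(s,[.569,.368,.016]));print(u,v)
n,l,t,c=cv2.connectedComponentsWithStats(m);k=l[v,u];print(t[k])
cs,_=cv2.findContours((l==k).astype('uint8'),0,2)
P=np.array([pt(s,*q,.028)[:2]*1000 for q in max(cs,key=len)[:,0]]).astype('float32');print(cv2.minAreaRect(P))
E
```

```text
[0.56145708 0.34958547 0.14445564]
267 170
[ 239  146   60   57 1989]
((569.8899536132812, 366.3164367675781), (41.138126373291016, 50.6121826171875), 89.70075988769531)
```

View pics/w6.png

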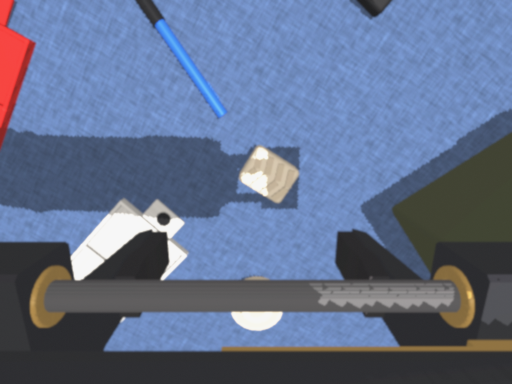

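The cast is at (269,174). Its rectangle measures 50.6 x 41 mm, with the 50 mm side along world x, so I grip at yaw 0 with centre (570,367).

```bash
python3 - <<'E'
from h import *
go(570,367,10,0)
E
```

```text
shift [1.04, 1.64, 13.44] turn [-0.0, 0.0, 31.5]
```

Emit:
{"method": "carry_out", "body": {
  "rows": [
    [[1,1.6,2],[0,0,8],0],
    [[1,1.6,4],[0,0,16],0],
    [[1,1.6,6],[0,0,24],0],
    [[1,1.6,7],[0,0,31.5],0],
    [[1,1.6,7],[0,0,31.5],0],
    [[1,1.6,7],[0,0,31.5],0],
    [[1,1.6,7],[0,0,31.5],0]
  ]
}}

```text
clock: 14.45
tool_pos: [0.5707, 0.3675, 0.0753]
eef_rot: [0.706, 0.708, 0.001, 0.0]
contact_force: [0.9, -0.0, -0.4]
opening: 1.002
finger_force: 0.0
```

```bash
python3 - <<'E'
from h import *
print(r.get_state()['tool_pos']);go(570,367,10,0)
E
```

```text
[0.57067664 0.36754287 0.07532821]
shift [-0.06, -0.08, 6.53] turn [0.1, -0.1, 0.2]
```

Emit:
{"method": "carry_out", "body": {
  "rows": [
    [[0,0,4],[0,0,0],0],
    [[0,0,6],[0,0,0],0],
    [[0,0,6.5],[0,0,0],0],
    [[0,0,6.5],[0,0,0],0],
    [[0,0,6.5],[0,0,0],1],
    [[0,0,6.5],[0,0,0],1],
    [[0,0,6.5],[0,0,0],1],
    [[0,0,6.5],[0,0,0],1],
    [[0,0,6.5],[0,0,0],1],
    [[0,0,6.5],[0,0,0],1],
    [[0,0,6.5],[0,0,0],1],
    [[0,0,6.5],[0,0,0],1]
  ],
  "newtons": 20
}}

```text
clock: 15.65
tool_pos: [0.5699, 0.3674, 0.0092]
eef_rot: [0.706, 0.708, -0.0, -0.0]
contact_force: [-0.2, -0.5, 0.2]
opening: 0.302
finger_force: 0.0
```

```bash
python3 - <<'E'
from h import *
st=r.get_state();print(st['tool_pos'],st['opening'],st['finger_force'])
go(560,75,170,-12.4);go(462,75,170,-12.4)
E
```

```text
[0.56992306 0.36744825 0.00919771] 0.30228191611565547 0.0
shift [-29.24, -1.05, -16.08] turn [-0.0, -0.0, 12.5]
shift [-29.22, -10.85, -16.08] turn [-0.0, -0.0, 12.5]
```

The fingers closed past 50 mm with no force, so they missed. I'll rise and look.

Emit:
{"method": "carry_out", "body": {
  "rows": [
    [[0,0,0],[0,0,0],0],
    [[0,0,0],[0,0,0],0],
    [[0,0,0],[0,0,0],0],
    [[0,0,0],[0,0,0],0],
    [[0,0,0],[0,0,0],0],
    [[0,0,0],[0,0,0],0],
    [[0,0,-5],[0,0,0],0],
    [[0,0,-9],[0,0,0],0],
    [[0,0,-9],[0,0,0],0],
    [[0,0,-9],[0,0,0],0],
    [[0,0,-9],[0,0,0],0]
  ]
}}

```text
clock: 16.75
tool_pos: [0.5689, 0.3671, 0.0981]
eef_rot: [0.706, 0.708, -0.001, -0.0]
contact_force: [0.2, 0.2, -0.7]
opening: 1.002
finger_force: 0.0
```

```bash
cat > cast.py <<'E'
from h import *
import sys
s=snap('wrist',sys.argv[1]);st=r.get_state();print(st['tool_pos'],st['opening'])
h=cv2.cvtColor(s['image'],cv2.COLOR_RGB2HSV)
m=cv2.bitwise_not(cv2.inRange(h,(95,80,0),(130,255,255)));m=cv2.bitwise_and(m,cv2.inRange(h,(5,0,60),(40,255,255)))
u,v=map(int,px(s,[.569,.368,.016]));print(u,v)
n,l,t,c=cv2.connectedComponentsWithStats(m);k=l[v,u];print(t[k])
cs,_=cv2.findContours((l==k).astype('uint8'),0,2)
P=np.array([pt(s,*q,.028)[:2]*1000 for q in max(cs,key=len)[:,0]]).astype('float32');print(cv2.minAreaRect(P))
E
python3 cast.py w7.png
```

```text
[0.56873746 0.3669642  0.09770803] 1.0010633249185967
252 192
[ 226  171   60   51 2708]
((571.02099609375, 367.8096923828125), (43.17471694946289, 49.12294006347656), 88.39897918701172)
```

View pics/w7.png

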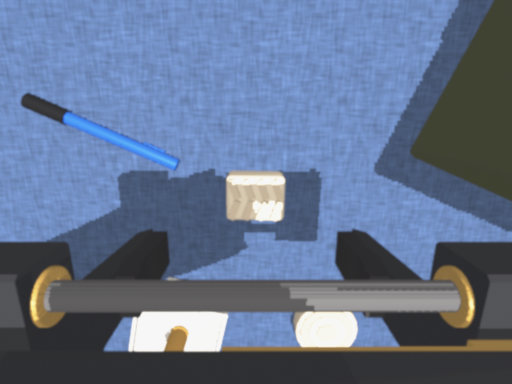

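The cast at (256,196) hasn't moved and is square to the fingers. I'll retry lower, closing in stages and reading the force.

Emit:
{"method": "carry_out", "body": {
  "rows": [
    [[0,0.1,4],[0,0,0],0],
    [[0,0.1,8],[0,0,0],0],
    [[0,0.1,9.4],[0,0,0],0.2],
    [[0,0.1,9.4],[0,0,0],0.2],
    [[0,0.1,9.4],[0,0,0],0.38],
    [[0,0.1,9.4],[0,0,0],0.38],
    [[0,0.1,9.4],[0,0,0],0.38],
    [[0,0.1,9.4],[0,0,0],0.38]
  ]
}}

```text
clock: 17.6
tool_pos: [0.5717, 0.3679, 0.0066]
eef_rot: [0.706, 0.708, 0.001, 0.0]
contact_force: [0.2, -0.3, -0.3]
opening: 0.622
finger_force: 0.0
```

Emit:
{"method": "carry_out", "body": {
  "rows": [
    [[0,0,0],[0,0,0],0.5],
    [[0,0,0],[0,0,0],0.5],
    [[0,0,0],[0,0,0],0.5],
    [[0,0,0],[0,0,0],0.5]
  ]
}}

```text
clock: 18.0
tool_pos: [0.5709, 0.3674, 0.0052]
eef_rot: [0.706, 0.708, -0.0, -0.0]
contact_force: [-0.3, 0.4, -0.3]
opening: 0.502
finger_force: 0.0
```

```bash
python3 - <<'E'
from h import *
st=r.get_state();print(st['tool_pos'],st['opening'],st['finger_force'],st['contact_force'])
D=snap('side','d1.png');S=snap('scene','s1.png')
a=D['image'][80:160,180:290];b=S['image'][140:230,370:470]
i=np.hstack([cv2.resize(a,(400,400),interpolation=2),cv2.resize(b,(400,400),interpolation=2)]);cv2.imwrite('pics/c4.png',i[:,:,::-1])
E
```

```text
[0.57094967 0.36740404 0.00523887] 0.5023744053587463 0.0 [-0.29226056  0.35161581 -0.34624684]
```

View pics/c4.png

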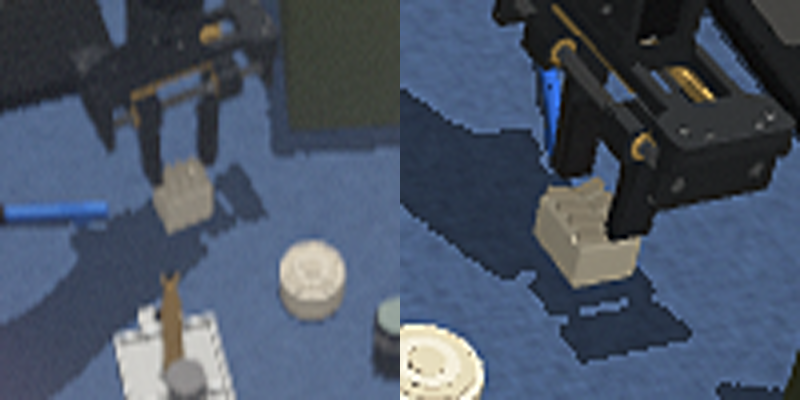

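```bash
python3 - <<'E'
from h import *
S=snap('scene');D=snap('side')
f=lambda u,v,x0,y0,sx,sy:(x0+u*sx,y0+v*sy)
for nm,s,q in(('near',S,f(232,235,370,140,.25,.225)),('far',S,f(175,180,370,140,.25,.225)),('L',D,f(150,180,180,80,.275,.2)),('R',D,f(205,165,180,80,.275,.2))):
    print(nm,np.round(q,1),pt(s,*q,.005).round(3))
tp=r.get_state()['tool_pos'];print(tp,px(S,tp),px(D,tp))
# cast now
for s,p in((S,f(188,250,370,140,.25,.225)),(D,f(185,200,180,80,.275,.2))):
    print('cast front face px',np.round(p,1),pt(s,*p,.016).round(3))
print('proj cast corners S',[np.round(px(S,[x,y,z])).tolist() for z in(0,.028) for x,y in((.595,.347),(.595,.387),(.545,.347),(.545,.387))])
E
```

```text
near [428.  192.9] [0.57  0.401 0.005]
far [413.8 180.5] [0.518 0.394 0.005]
L [221.2 116. ] [0.554 0.406 0.005]
R [236.4 113. ] [0.611 0.397 0.005]
[0.57095548 0.36738705 0.00517037] (np.float64(415.4759813460287), np.float64(195.6069746886593)) (np.float64(229.84070635985577), np.float64(120.39936945028361))
cast front face px [417.  196.2] [0.585 0.36  0.016]
cast front face px [230.9 120. ] [0.57  0.355 0.016]
proj cast corners S [[413.0, 205.0], [428.0, 202.0], [402.0, 192.0], [417.0, 189.0], [415.0, 196.0], [431.0, 193.0], [404.0, 183.0], [419.0, 180.0]]
```

In these crops the fingertips end above the cast: by triangulation they're at z≈0.03 m, while the reported TCP is 0.005 m. So the fingers really end about 25 mm higher than reported. That also explains the narrow openings on the case's shoulder and the jar's lid. I'll open, then lower in small steps and watch the force.

Emit:
{"method": "carry_out", "body": {
  "rows": [
    [[0,0,0],[0,0,0],0],
    [[0,0,0],[0,0,0],0],
    [[0,0,0],[0,0,0],0],
    [[0,0,0],[0,0,0],0],
    [[0,0,0],[0,0,0],0],
    [[0,0,0.3],[0,0,0],0],
    [[0,0,0.6],[0,0,0],0],
    [[0,0,0.6],[0,0,0],0]
  ]
}}

```text
clock: 19.0
tool_pos: [0.5705, 0.3672, -0.0014]
eef_rot: [0.706, 0.708, -0.001, -0.0]
contact_force: [-0.5, 0.2, -0.2]
opening: 1.004
finger_force: 0.0
```

Emit:
{"method": "carry_out", "body": {
  "rows": [
    [[0,0,0.2],[0,0,0],0],
    [[0,0,0.5],[0,0,0],0],
    [[0,0,0.5],[0,0,0],0]
  ]
}}

```text
clock: 19.3
tool_pos: [0.5706, 0.3673, -0.0063]
eef_rot: [0.706, 0.708, -0.0, -0.0]
contact_force: [-0.6, 0.5, 0.8]
opening: 0.999
finger_force: 0.0
```

No contact at a reported −6 mm, which confirms the offset. I'll carry on down.

Emit:
{"method": "carry_out", "body": {
  "rows": [
    [[0,0,0.3],[0,0,0],0],
    [[0,0,0.6],[0,0,0],0],
    [[0,0,0.8],[0,0,0],0],
    [[0,0,0.8],[0,0,0],0]
  ]
}}

```text
clock: 19.7
tool_pos: [0.5707, 0.3673, -0.0142]
eef_rot: [0.706, 0.708, -0.0, -0.0]
contact_force: [0.2, -0.6, 0.9]
opening: 0.998
finger_force: 0.0
```

Emit:
{"method": "carry_out", "body": {
  "rows": [
    [[0,0,0.2],[0,0,0],0],
    [[0,0,0.4],[0,0,0],0],
    [[0,0,0.4],[0,0,0],0]
  ]
}}

```text
clock: 20.0
tool_pos: [0.5708, 0.3673, -0.0181]
eef_rot: [0.706, 0.708, -0.0, -0.0]
contact_force: [-1.1, -0.2, 0.2]
opening: 0.999
finger_force: 0.0
```

Emit:
{"method": "carry_out", "body": {
  "rows": [
    [[0,0,0],[0,0,0],1],
    [[0,0,0],[0,0,0],1],
    [[0,0,0],[0,0,0],1],
    [[0,0,0],[0,0,0],1],
    [[0,0,0],[0,0,0],1],
    [[0,0,0],[0,0,0],1],
    [[0,0,0],[0,0,0],1],
    [[0,0,0],[0,0,0],1]
  ]
}}

```text
clock: 20.8
tool_pos: [0.571, 0.3675, -0.0177]
eef_rot: [0.706, 0.708, 0.0, 0.0]
contact_force: [-0.1, -0.1, -0.1]
opening: 0.564
finger_force: 20.0
```

```bash
python3 - <<'E'
from h import *
st=r.get_state();print(st['tool_pos'],st['opening'],st['finger_force'])
go(580,75,120,-12.4);go(462,75,120,-12.4)
E
```

```text
[ 0.57103342  0.36749645 -0.01770142] 0.5639879536191038 19.9833682179451
shift [-29.25, 0.84, -13.77] turn [0.0, -0.0, 12.5]
shift [-29.23, -10.96, -13.78] turn [0.0, -0.0, 12.5]
```

The cast is gripped: 49.6 mm opening at 20 N. Lift and carry it to the far compartment.

Emit:
{"method": "carry_out", "body": {
  "rows": [
    [[0,0,-5],[0,0,0],1],
    [[0,0,-10],[0,0,0],1],
    [[0,0,-14],[0,0,0],1],
    [[-4,-1,-14],[0,0,4],1],
    [[-8,-2.5,-14],[0,0,8],1],
    [[-12,-4,-14],[0,0,12.5],1],
    [[-16,-5.5,-14],[0,0,12.5],1],
    [[-20,-7,-14],[0,0,12.5],1],
    [[-24,-9,-14],[0,0,12.5],1],
    [[-28,-10.5,-14],[0,0,12.5],1],
    [[-29.2,-11,-14],[0,0,12.5],1],
    [[-29.2,-11,-14],[0,0,12.5],1]
  ]
}}

```text
clock: 22.0
tool_pos: [0.4609, 0.0731, 0.1225]
eef_rot: [0.781, 0.625, -0.0, 0.0]
contact_force: [0.0, 0.5, -0.8]
opening: 0.565
finger_force: 20.0
```

Emit:
{"method": "carry_out", "body": {
  "rows": [
    [[0,0,0],[0,0,0],1],
    [[0,0,0],[0,0,0],1]
  ]
}}

```text
clock: 22.2
tool_pos: [0.4626, 0.0774, 0.1221]
eef_rot: [0.778, 0.628, 0.001, -0.0]
contact_force: [-0.1, 0.5, -1.2]
opening: 0.568
finger_force: 20.0
```

```bash
python3 - <<'E'
from h import *
st=r.get_state();print(st['opening'],st['finger_force'])
go(462,75,-13.2,-12.4)
E
```

```text
0.5683250486047927 19.98405396938324
shift [-0.27, -0.02, 13.53] turn [0.1, -0.1, 0.2]
```

Emit:
{"method": "carry_out", "body": {
  "rows": [
    [[-0.2,0,5],[0,0,0],1],
    [[-0.2,0,9],[0,0,0],1],
    [[-0.2,0,11.5],[0,0,0],1],
    [[-0.2,0,12.8],[0,0,0],1],
    [[-0.2,0,13.2],[0,0,0],1],
    [[-0.2,0,13.4],[0,0,0],1],
    [[-0.2,0,13.4],[0,0,0],1],
    [[-0.2,0,13.4],[0,0,0],1]
  ]
}}

```text
clock: 23.0
tool_pos: [0.4618, 0.0735, -0.0108]
eef_rot: [0.779, 0.627, 0.001, 0.001]
contact_force: [0.1, 0.6, -0.8]
opening: 0.563
finger_force: 20.0
```

```bash
python3 - <<'E'
from h import *
st=r.get_state();print(st['tool_pos'],st['contact_force'],st['opening'])
E
```

```text
[ 0.4618465   0.07352892 -0.01081648] [ 0.11315762  0.57393605 -0.84198927] 0.5634673518193747
```

Not yet down (about 3 mm high). I'll lower the rest, release and rise.

Emit:
{"method": "carry_out", "body": {
  "rows": [
    [[0.1,0,0.2],[0,0,0],1],
    [[0.1,0,0.25],[0,0,0],1],
    [[0.1,0,0.25],[0,0,0],1],
    [[0.1,0,0.25],[0,0,0],0.4],
    [[0.1,0,0.25],[0,0,0],0.38],
    [[0.1,0,0.25],[0,0,0],0.36],
    [[0.1,0,-3],[0,0,0],0.36],
    [[0.1,0,-7],[0,0,0],0.3],
    [[0.1,0,-12],[0,0,0],0.3],
    [[0.1,0,-12],[0,0,0],0.3],
    [[0.1,0,-12],[0,0,0],0.3],
    [[0.1,0,-12],[0,0,0],0.3]
  ]
}}

```text
clock: 24.2
tool_pos: [0.4604, 0.0743, 0.1074]
eef_rot: [0.779, 0.627, -0.001, -0.001]
contact_force: [-0.4, 0.5, 1.3]
opening: 0.702
finger_force: 0.0
```

```bash
python3 - <<'E'
from h import *
s=snap('wrist','w8.png')
go(678,130,110,0)
h=cv2.cvtColor(s['image'],cv2.COLOR_RGB2HSV)
print([np.round(px(s,[.462+.215*0+a*.977+b*.215,.075-a*.215+b*.977,.032])) for a,b in((-.025,-.02),(.025,-.02),(.025,.02),(-.025,.02))])
E
```

```text
shift [10.12, 20.07, -0.35] turn [-0.1, 0.0, -12.4]
[array([226., 216.]), array([283., 216.]), array([284., 171.]), array([224., 171.])]
```

Emit:
{"method": "carry_out", "body": {
  "rows": [
    [[2,4,-2],[0,0,-4],0.3],
    [[4,8,-2],[0,0,-8],0.3],
    [[6,12,-1],[0,0,-12.4],0.3],
    [[8,16,0],[0,0,-12.4],0.3],
    [[10.1,20,0],[0,0,-12.4],0.3],
    [[10.1,20,3],[0,0,-12.4],0.3],
    [[10.1,20,3],[0,0,-12.4],0.3],
    [[10.1,20,3],[0,0,-12.4],0.3],
    [[10.1,20,3],[0,0,-12.4],0.3]
  ]
}}

```text
clock: 25.15
tool_pos: [0.6775, 0.1293, 0.0784]
eef_rot: [0.707, 0.707, -0.001, -0.0]
contact_force: [0.6, -0.9, 0.3]
opening: 0.7
finger_force: 0.0
```

```bash
python3 - <<'E'
from h import *
s=snap('wrist','w9.png');go(678,130,-15,0)
h=cv2.cvtColor(s['image'],cv2.COLOR_RGB2HSV)
m=cv2.bitwise_not(cv2.inRange(h,(95,100,30),(125,255,255)))
u,v=map(int,px(s,[.678,.130,.038]));print('lens expected',u,v)
# glass: low-sat greenish grey
g=cv2.inRange(h,(60,10,90),(100,90,220));n,l,t,c=cv2.connectedComponentsWithStats(g)
for k in range(1,n):
    if t[k][4]>150: print(t[k],c[k].round(),pt(s,*c[k],.038).round(3))
y=cv2.inRange(h,(20,150,100),(32,255,255));n,l,t,c=cv2.connectedComponentsWithStats(y)
for k in range(1,n):
    if t[k][4]>150: print('tent',t[k],[pt(s,t[k][0]+a,t[k][1]+b,.0).round(3)[:2] for a in(0,t[k][2]) for b in (0,t[k][3])])
E
```

```text
shift [0.05, 0.0, 9.4] turn [0.0, 0.0, -0.0]
lens expected 253 206
[ 232  185   45   44 1573] [254. 207.] [0.679 0.13  0.038]
tent [350 239  22  26 224] [array([0.766, 0.087]), array([0.768, 0.061]), array([0.786, 0.087]), array([0.789, 0.061])]
```

Lens centre is at (254,207), exactly as expected, and the tent is clear.

Emit:
{"method": "carry_out", "body": {
  "rows": [
    [[0,0,4],[0,0,0],0.3],
    [[0,0,7.5],[0,0,0],0.3],
    [[0,0,9],[0,0,0],0.3],
    [[0,0,9.4],[0,0,0],0.3],
    [[0,0,9.4],[0,0,0],0.3],
    [[0,0,9.4],[0,0,0],1],
    [[0,0,9.4],[0,0,0],1],
    [[0,0,9.4],[0,0,0],1],
    [[0,0,9.4],[0,0,0],1],
    [[0,0,9.4],[0,0,0],1],
    [[0,0,9.4],[0,0,0],1]
  ],
  "newtons": 15
}}

```text
clock: 26.3
tool_pos: [0.6792, 0.1301, -0.0145]
eef_rot: [0.707, 0.707, 0.001, 0.001]
contact_force: [-0.2, 0.4, 5.4]
opening: 0.449
finger_force: 15.0
```

```bash
python3 - <<'E'
from h import *
st=r.get_state();print(st['tool_pos'],st['opening'],st['finger_force'])
go(450,-115,120,13.1)
E
```

```text
[ 0.67919872  0.13009139 -0.01454879] 0.44881198933883115 14.99931220896542
shift [-24.5, -22.9, -13.51] turn [0.1, -0.0, -13.1]
```

Emit:
{"method": "carry_out", "body": {
  "rows": [
    [[0,0,-5],[0,0,0],1],
    [[0,0,-10],[0,0,0],1],
    [[-2,-2,-12],[0,0,-4],1],
    [[-5,-5,-12],[0,0,-8],1],
    [[-8,-8,-12],[0,0,-13],1],
    [[-11,-10.5,-12],[0,0,-13],1],
    [[-14,-13,-12],[0,0,-13],1],
    [[-17,-16,-12],[0,0,-13],1],
    [[-20,-19,-12],[0,0,-13],1],
    [[-23,-21.5,-12],[0,0,-13],1],
    [[-24.5,-22.9,-12],[0,0,-13],1],
    [[-24.5,-22.9,-12],[0,0,-13],1]
  ]
}}

```text
clock: 27.5
tool_pos: [0.4465, -0.1179, 0.1044]
eef_rot: [0.625, 0.781, -0.001, -0.001]
contact_force: [-0.1, 0.3, -0.5]
opening: 0.446
finger_force: 15.0
```

Emit:
{"method": "carry_out", "body": {
  "rows": [
    [[0,0,0],[0,0,0],1],
    [[0,0,0],[0,0,0],1],
    [[0,0,0],[0,0,0],1]
  ]
}}

```text
clock: 27.8
tool_pos: [0.4506, -0.1138, 0.1042]
eef_rot: [0.622, 0.783, 0.001, 0.0]
contact_force: [0.9, 0.4, -0.7]
opening: 0.444
finger_force: 15.0
```

```bash
python3 - <<'E'
from h import *
st=r.get_state();print(st['opening'],st['finger_force'])
go(450,-115,-10.3,13.1)
s=snap('wrist');h=cv2.cvtColor(s['image'],cv2.COLOR_RGB2HSV)
d=cv2.inRange(h,(0,0,0),(180,255,60))
u,v=px(s,[.458-.227*.086,-.149+.974*.086,.006]);print('lug hole expected',u,v)
n,l,t,c=cv2.connectedComponentsWithStats(d)
for k in range(1,n):
    if 30<t[k][4]<800 and abs(c[k][0]-u)<60 and abs(c[k][1]-v)<60: print(t[k],c[k])
E
```

```text
0.444209239715424 14.999386137351394
shift [-0.11, -0.1, 11.45] turn [0.1, -0.0, 0.0]
lug hole expected 251.14577084291116 134.682846700721
```

```bash
python3 - <<'E'
from h import *
s=snap('wrist');h=cv2.cvtColor(s['image'],cv2.COLOR_RGB2HSV)
w=cv2.inRange(h,(0,0,110),(180,60,255));w[:, :120]=0;w[:,400:]=0
for v in range(90,215,8):
    x=np.nonzero(w[v])[0]; print(v,(x.min(),x.max(),len(x)) if len(x) else '')
for a,b,z in((0,.072,.01),(-.047,.072,.01),(.047,.072,.01),(0,.098,.006),(-.02,.098,.006),(.02,.098,.006)):
    t=np.radians(13.1);print((a,b),np.round(px(s,[.458+a*np.cos(t)-b*np.sin(t),-.149+a*np.sin(t)+b*np.cos(t),z])))
E
```

```text
90 
98 
106 
114 
122 (np.int64(227), np.int64(272), 46)
130 (np.int64(227), np.int64(272), 35)
138 (np.int64(227), np.int64(272), 33)
146 (np.int64(227), np.int64(272), 46)
154 (np.int64(196), np.int64(302), 107)
162 (np.int64(197), np.int64(302), 106)
170 (np.int64(197), np.int64(301), 105)
178 (np.int64(198), np.int64(301), 104)
186 (np.int64(198), np.int64(301), 104)
194 (np.int64(198), np.int64(300), 103)
202 (np.int64(199), np.int64(300), 102)
210 (np.int64(199), np.int64(300), 69)
(0, 0.072) [252. 151.]
(-0.047, 0.072) [199. 151.]
(0.047, 0.072) [304. 151.]
(0, 0.098) [251. 121.]
(-0.02, 0.098) [229. 121.]
(0.02, 0.098) [274. 121.]
```

Tray2's pose is confirmed to about 2 mm. Place the loupe.

Emit:
{"method": "carry_out", "body": {
  "rows": [
    [[-0.1,-0.1,5],[0,0,0],1],
    [[-0.1,-0.1,8.5],[0,0,0],1],
    [[-0.1,-0.1,10.5],[0,0,0],1],
    [[-0.1,-0.1,11.2],[0,0,0],1],
    [[-0.1,-0.1,11.4],[0,0,0],1],
    [[-0.1,-0.1,11.4],[0,0,0],1],
    [[-0.1,-0.1,11.4],[0,0,0],1],
    [[-0.1,-0.1,11.4],[0,0,0],1]
  ]
}}

```text
clock: 28.7
tool_pos: [0.4493, -0.1164, -0.0088]
eef_rot: [0.622, 0.783, 0.0, 0.001]
contact_force: [-0.6, 1.0, 0.6]
opening: 0.45
finger_force: 15.0
```

Emit:
{"method": "carry_out", "body": {
  "rows": [
    [[0,0,0.1],[0,0,0],1],
    [[0,0,0.2],[0,0,0],1],
    [[0,0,0.2],[0,0,0],1],
    [[0,0,0.2],[0,0,0],0.5],
    [[0,0,0.2],[0,0,0],0.45],
    [[0,0,0.2],[0,0,0],0.4],
    [[0,0,-4],[0,0,0],0.4],
    [[0,0,-8],[0,0,0],0.4],
    [[0,0,-11],[0,0,0],0.4],
    [[0,0,-11],[0,0,0],0.4],
    [[0,0,-11],[0,0,0],0.4]
  ]
}}

```text
clock: 29.8
tool_pos: [0.4488, -0.1162, 0.1005]
eef_rot: [0.622, 0.783, 0.0, 0.0]
contact_force: [0.2, -1.1, -1.0]
opening: 0.598
finger_force: 0.0
```

```bash
python3 - <<'E'
from h import *
print(r.get_state()['tool_pos']);go(641,-232,70,-10)
E
```

```text
[ 0.44881065 -0.11617091  0.10045774]
shift [-15.62, 16.11, 3.07] turn [0.1, 0.0, 23.0]
```

Emit:
{"method": "carry_out", "body": {
  "rows": [
    [[-3,3,0],[0,0,8],0.4],
    [[-6,6.5,0],[0,0,16],0.4],
    [[-9,9.5,0],[0,0,23],0.4],
    [[-12,12.5,1],[0,0,23],0.4],
    [[-15.6,16.1,2],[0,0,23],0.4],
    [[-15.6,16.1,3],[0,0,23],0.4],
    [[-15.6,16.1,3],[0,0,23],0.4],
    [[-15.6,16.1,3],[0,0,23],0.4],
    [[-15.6,16.1,3],[0,0,23],0.4]
  ]
}}

```text
clock: 30.7
tool_pos: [0.6392, -0.2312, 0.07]
eef_rot: [0.766, 0.643, -0.0, -0.001]
contact_force: [0.4, 0.6, -0.3]
opening: 0.606
finger_force: 0.0
```

```bash
python3 - <<'E'
from h import *
s=snap('wrist','w10.png');go(641,-232,-15,-10)
h=cv2.cvtColor(s['image'],cv2.COLOR_RGB2HSV);print('expected base/top',np.round(px(s,[.641,-.232,0])),np.round(px(s,[.641,-.232,.036])))
g=cv2.inRange(h,(8,100,40),(25,255,255));n,l,t,c=cv2.connectedComponentsWithStats(g)
for k in range(1,n):
    if t[k][4]>80: print(t[k],c[k].round())
E
```

```text
shift [-0.05, 0.16, 8.54] turn [-0.1, -0.0, -0.0]
expected base/top [255. 198.] [255. 211.]
[266   0  39  51 775] [281.  31.]
[245 190  23  33 361] [256. 202.]
[105 265  30  63 895] [116. 297.]
[370 265  30  63 901] [387. 297.]
[ 141  340  371   12 2154] [378. 347.]
```

The short case spans u 245–268 and v 190–223, as expected. Grip it.

Emit:
{"method": "carry_out", "body": {
  "rows": [
    [[0,0.1,4],[0,0,0],0.4],
    [[0,0.1,7],[0,0,0],0.4],
    [[0,0.1,8.4],[0,0,0],0.4],
    [[0,0.1,8.5],[0,0,0],0.4],
    [[0,0.1,8.5],[0,0,0],1],
    [[0,0.1,8.5],[0,0,0],1],
    [[0,0.1,8.5],[0,0,0],1],
    [[0,0.1,8.5],[0,0,0],1],
    [[0,0.1,8.5],[0,0,0],1],
    [[0,0.1,8.5],[0,0,0],1],
    [[0,0.1,8.5],[0,0,0],1]
  ],
  "newtons": 12
}}

```text
clock: 31.85
tool_pos: [0.642, -0.2324, -0.0141]
eef_rot: [0.766, 0.643, 0.0, 0.0]
contact_force: [-0.1, 1.0, 4.3]
opening: 0.19
finger_force: 12.0
```

```bash
python3 - <<'E'
from h import *
st=r.get_state();print(st['tool_pos'],st['opening'],st['finger_force'])
go(466,-183,95,13.1)
E
```

```text
[ 0.64201334 -0.23238154 -0.01411528] 0.1903922553159133 12.000340846861945
shift [1.81, -18.18, -10.93] turn [0.1, 0.0, -23.1]
```

Emit:
{"method": "carry_out", "body": {
  "rows": [
    [[0,0,-4],[0,0,0],1],
    [[0,0,-8],[0,0,0],1],
    [[0,-1,-11],[0,0,0],1],
    [[0.5,-4.5,-11],[0,0,-6],1],
    [[0.8,-8,-11],[0,0,-12],1],
    [[1.2,-11.5,-11],[0,0,-18],1],
    [[1.5,-15,-11],[0,0,-23],1],
    [[1.8,-18.2,-11],[0,0,-23],1],
    [[1.8,-18.2,-11],[0,0,-23],1],
    [[1.8,-18.2,-11],[0,0,-23],1],
    [[1.8,-18.2,-11],[0,0,-23],1],
    [[1.8,-18.2,-11],[0,0,-23],1]
  ]
}}

```text
clock: 33.05
tool_pos: [0.4668, -0.1832, 0.0951]
eef_rot: [0.622, 0.783, 0.0, 0.001]
contact_force: [-0.2, 0.2, -1.0]
opening: 0.19
finger_force: 12.0
```

```bash
python3 - <<'E'
from h import *
st=r.get_state();print(st['tool_pos'],st['opening'],st['finger_force'])
go(466,-183,-10,13.1)
E
```

```text
[ 0.46679829 -0.18324755  0.09507935] 0.1902069468039952 11.999987719900673
shift [0.05, -0.08, 10.51] turn [0.1, 0.1, -0.1]
```

Emit:
{"method": "carry_out", "body": {
  "rows": [
    [[0,0,4],[0,0,0],1],
    [[0,0,8],[0,0,0],1],
    [[0,0,9.8],[0,0,0],1],
    [[0,0,10.3],[0,0,0],1],
    [[0,0,10.5],[0,0,0],1],
    [[0,0,10.5],[0,0,0],1],
    [[0,0,10.5],[0,0,0],1],
    [[0,0,10.5],[0,0,0],1]
  ]
}}

```text
clock: 33.85
tool_pos: [0.4662, -0.1831, -0.0089]
eef_rot: [0.622, 0.783, 0.0, 0.001]
contact_force: [-0.6, 0.5, -0.7]
opening: 0.189
finger_force: 12.0
```

Emit:
{"method": "carry_out", "body": {
  "rows": [
    [[0,0,0.1],[0,0,0],1],
    [[0,0,0.1],[0,0,0],1],
    [[0,0,0.1],[0,0,0],0.7],
    [[0,0,0.1],[0,0,0],0.6],
    [[0,0,0.1],[0,0,0],0.5],
    [[0,0,0.1],[0,0,0],0.5],
    [[0,0,-4],[0,0,0],0.5],
    [[0,0,-8],[0,0,0],0.5],
    [[0,0,-13],[0,0,0],0.5],
    [[0,0,-18],[0,0,0],0.5],
    [[0,0,-20],[0,0,0],0.5],
    [[0,0,-20],[0,0,0],0.5]
  ]
}}

```text
clock: 35.05
tool_pos: [0.4672, -0.1836, 0.193]
eef_rot: [0.622, 0.783, 0.001, 0.003]
contact_force: [1.0, -1.0, 0.5]
opening: 0.502
finger_force: 0.0
```

Emit:
{"method": "carry_out", "body": {
  "rows": [
    [[-5,-3,-3],[0,0,0],0.5],
    [[-10,-6,-3],[0,0,0],0.5],
    [[-15,-8,-3],[0,0,0],0.5],
    [[-20,-8,-3],[0,0,0],0.5],
    [[-20,-8,-3],[0,0,0],0.5],
    [[-20,-8,-3],[0,0,0],0.5],
    [[-20,-8,-3],[0,0,0],0.5],
    [[-20,-8,-3],[0,0,0],0.5],
    [[-20,-8,-3],[0,0,0],0.5],
    [[-20,-8,-3],[0,0,0],0.5]
  ]
}}

```text
clock: 36.05
tool_pos: [0.4329, -0.3944, 0.2201]
eef_rot: [0.622, 0.783, 0.0, -0.0]
contact_force: [-0.5, 0.1, 0.2]
opening: 0.499
finger_force: 0.0
```

```bash
python3 - <<'E'
from h import *
S=snap('scene');D=snap('side');print(r.get_state()['tool_pos'])
a=D['image'][100:280,190:370];b=S['image'][150:290,60:440]
i=np.vstack([cv2.resize(b,(798,294),interpolation=2),cv2.copyMakeBorder(cv2.resize(a,(300,300),interpolation=2),0,0,0,498,cv2.BORDER_CONSTANT)]);cv2.imwrite('pics/fin.png',i[:,:,::-1])
E
```

```text
[ 0.43275517 -0.39501637  0.22027678]
```

View pics/fin.png

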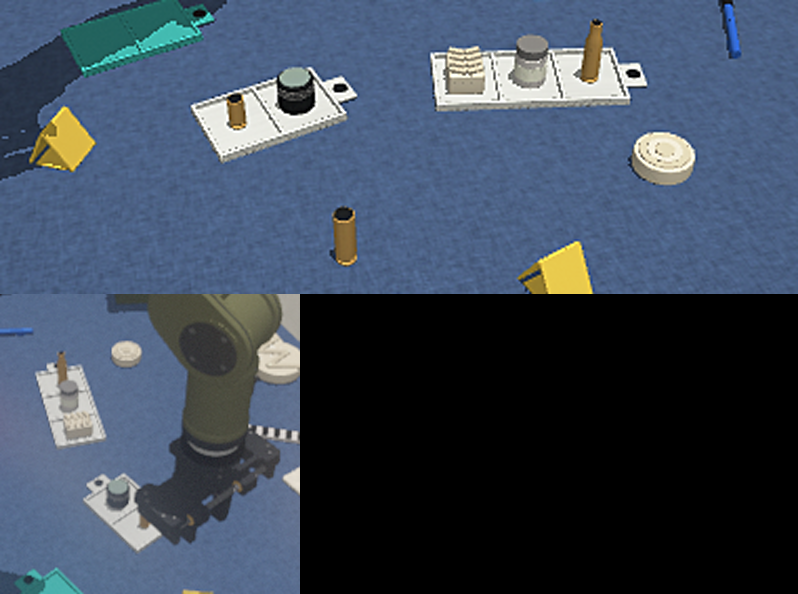

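The final view shows all five objects upright in the right compartments: cast (465,70), jar (532,60) and long case (593,50) in tray3, loupe (296,90) and short case (236,110) in tray2. The medium case and the disc haven't moved, and the arm is clear.

```bash
python3 -c "
from plant import r
print(r.finish_job())"
```

```text
the job is handed in; nothing more can be done
None
```

Both kits are made up and the job is handed in at about 36 s: all five items stand upright in their own compartments, and the medium case and round cast are untouched.

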